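# Seat the fixture plate on its three-ball receiver

### The arm

A 6-joint arm with a two-finger parallel gripper is mounted at the origin on the work surface; the furniture and walls round the work are solid. World frame = base frame: x ahead of the robot, y to its left, z up, the work surface at z = 0. Lengths are in m, angles in rad, forces in N, time in s.
With the tool pointing down it reaches from about 0.325 to 0.775 m from the base axis. Payload 5.5 kg.
Tool frame: the origin (TCP) lies midway between the tips of the shut fingers; the grasp point (between the pads) lies 19 mm behind it; z points along the fingers, x is the direction in which the jaws open and shut, and the axes are right-handed (so a half turn about z gives the same grasp; the last joint's range is limited). The gripper opens to 88 mm and grips with 3 to 60 N. Pads are 20 mm wide; open, the fingers measure 115 mm over their backs; the gripper's body (75 mm by 178 mm) begins 61 mm behind the grasp point.
Start: joints at [1.25, 0.091, 1.231, -0, 1.82, -0.057], TCP at [0.156, 0.579, 0.223] pointing down, gripper open.
Joint ranges: [-2.87, 2.87], [-0.86, 2.18], [0.17, 2.46], [-1.51, 4.65], [0.06, 2.69], [-2.65, 2.65]. Speed limits (rad/s): [2.57, 2.57, 3.01, 3.14, 3.14, 3.14].

### API

Orientations are given as a rotation vector (axis times angle).
In Python, from cell import * gives the robot as it stands. The module is installed in compiled form; this text tells all that it offers.
- The arm moves only by the tool play_rows, never from a script. Its arguments are lists of equal length, an entry for each row: "xyz": the shift along the world's x, y, z normalised to -1 to 1, where 1 is 1 m, a list of three; "angular": the turn, a rotation vector about the world's x, y, z normalised to -1 to 1, where 1 is 360 degrees, a list of three; "jaw": the finger opening in mm, from 0 to 87.8. In form: {"xyz": [[dx, dy, dz], ...], "angular": [[ax, ay, az], ...], "jaw": [jaw, ...]}. A call has 1 to 12 rows; each row is the pose to reach, as a shift and turn from the pose commanded when the call began, turning the shorter way round; what a row does not reach only later rows make up. A row lasts 1/8 s, in which the tool goes at most 62.5 mm and 10.7 degrees, less where a joint would pass 70% of its speed; a pose out of reach is approached as far as the arm can. A call with a number of a shift or a turn outside -1 to 1 is refused whole. A call with a gripper value outside its range is refused whole. The fingers move at their own pace and stop on an object; "newtons" is the grip in N (left out, the last holds). Time passes only in rows, so rows that repeat a pose let the fingers close. It gives the time, the measured TCP pose, the force and the opening at its end, in the units of the state.
- read_state(): the state, without advancing time (a new reading comes with each control period).
- capture(name): name is "scene" or "top" or "wrist"; returns a dict with "frame" (480x640x3 uint8, blue, green, red), "intrinsics" (3x3 intrinsics, pixels), "pose" (4x4, takes a point from camera to world coordinates). Camera axes: x right, y up, looking along -z (the intrinsics and any distortion apply to the point x, -y, -z); pixel columns grow to the right and rows downward; lengths in m; the calibration is good to about 2 mm. A picture is of the moment at which its call begins. There is no depth.
- sign_off(): hands the job in, once; it reports no verdict.
The state is a dict: "time_s": time; "joints": joint angles; "joint_velocities": joint speeds; "effort": joint torques, N m; "tcp_pos": TCP position; "tool_rot": TCP orientation; "force": force on the tool from outside, world axes, zero at the start; "moment": the same for the moment, N m; "gripper_width": finger opening in m.
Only numpy, scipy, OpenCV 4.12 (cv2) and the standard library are available. Lean on these libraries where they do the work, as an engineer would, in place of code of your own. Each camera call takes 0.05 s, during which the arm holds its last target. There are 200 camera calls.

### The job

Seat the keystone-shaped welding fixture plate on the three-ball receiver bolted to the bench, its tapered end over the receiver's tapered end: lower it level between the two sprung catches and press it down past them, so that they snap over its side rails and pull it fully home, level on all three balls. Then let go of it. Leave the rectangular plate where it lies.

Things in the scene. Friction and masses are not known exactly. Their poses are not given: they have to be found in the camera images.
- keystone_grip (a point): Loose aluminium plate to be seated, about 0.6 kg, 8 mm slab on feet; keystone outline, x to its tapered nose, z up. The upright grip bar in its middle is 20 mm thick (x; pinch it so), 64 mm long (y), 50 mm tall; this point is on the bar's axis, 22 mm below its top, 28 mm above the slab, 50 mm above the feet. Under the plate: three radial V grooves, 32 mm wide at the mouth.
- keystone_nose (a point): Same plate, point over the middle of its nose edge: 76 mm along x from keystone_grip, same height and axes. The plate is 124 mm wide from x = -50 to +30 mm of keystone_grip, then tapers to 54 mm at the nose. A 12 mm round rail runs along each side edge (y = +-65 mm, 32 mm below keystone_grip).
- home (a point): Where keystone_grip is when the plate is fully home, 69 mm above the bench over the receiver's middle; x to the receiver's tapered end, z up. Receiver: steel base fixed to the bench, keystone outline slightly larger than the plate's, 12 mm thick, with three 16 mm balls (x +54; x -18, y +-46 mm) and at each side (y = +-71 mm) a sprung catch 71 mm tall, 54 mm long: lead-in face above a round nose.
- receiver_nose (a point): Where keystone_nose is when the plate is home: 76 mm along x from home. The plate's rails meet the catches about 24 mm above home; pressing down from there (about 10 to 20 N) spreads them; keep hold of the plate, or one snaps first and tips it. From some 7 mm above home the catches pull it down the rest of the way, even when let go there. Balls and catches centre errors of a few mm.
- square_grip (a point): The wrong plate, to be left alone: rectangular, aluminium, 118 x 114 mm, loose, on four round feet, with the same grip bar in its middle. This point is on the bar's axis, 50 mm above the bench.
There are look-alikes about, which are no part of the job. Leave any yellow look-alike of the part that bears keystone_grip alone.

How it is judged:
By the outcome, as a careful person would: the job done as asked, in the order asked, and still so for the second after the job is handed in, with the robot touching nothing.
It also fails if it takes over 32 s, if anything falls off the work surface, if the arm or the gripper's body presses on something with over 40 N, if the wrist force passes 120 N, or if a joint passes its speed limit or range.

## Working session

There is one attempt and no reset: what is moved stays moved. The work goes in short steps, Python scripts to look and compute and a tool call to move; the robot and the scene stay as the last step left them, time stands still between calls to the robot, and variables do not carry over. Pictures are saved under pics/ and viewed, about 8 in all and at most 12, crops included, and the job is handed in when it is done.

Besides the shell and the picture viewer there is one more tool, called after "Emit:" by a JSON object that holds its "method" and its "body", one argument or row to a line. play_rows: Moves the arm, as the interface text tells. Its arguments: {"type":"object","properties":{"xyz":{"type":"array"},"angular":{"type":"array"},"jaw":{"type":"array"},"newtons":{"type":"number"}},"required":["xyz","angular","jaw"]}

```bash
mkdir -p pics; cat > h.py <<'E'
from cell import *
import numpy as np, cv2, pickle
def snap(name,tag):
    c=capture(name); cv2.imwrite(f'pics/{tag}.png',c['frame']); pickle.dump(c,open(f'pics/{tag}.pkl','wb')); return c
def load(tag): return pickle.load(open(f'pics/{tag}.pkl','rb'))
def ray(c,uv,z):
    K=np.array(c['intrinsics']);P=np.array(c['pose'])
    d=np.linalg.solve(K,[uv[0],uv[1],1.]); d=P[:3,:3]@(d*[1,-1,-1]); o=P[:3,3]
    return o+d*(z-o[2])/d[2]
def proj(c,p):
    K=np.array(c['intrinsics']);P=np.array(c['pose'])
    q=(P[:3,:3].T@(np.array(p)-P[:3,3]))*[1,-1,-1]; q=K@q; return q[:2]/q[2]
def crop(tag,u0,v0,u1,v1,s,out):
    im=load(tag)['frame'][v0:v1,u0:u1]; cv2.imwrite(f'pics/{out}.png',cv2.resize(im,None,fx=s,fy=s,interpolation=cv2.INTER_CUBIC))
E
python3 - <<'E'
from h import *
for n in('top','scene'):
    c=snap(n,n+'0'); print(n,c['intrinsics'],c['pose'].round(3) if hasattr(c['pose'],'round') else c['pose'])
print(read_state())
E
```

```text
top [[623.73051044   0.         314.17450154]
 [  0.         623.73051044 237.92779083]
 [  0.           0.           1.        ]] [[ 0.005  0.977 -0.215  0.153]
 [-1.     0.004 -0.004  0.172]
 [-0.003  0.215  0.977  1.69 ]
 [ 0.     0.     0.     1.   ]]
scene [[555.93988994   0.         313.1236808 ]
 [  0.         555.93988994 234.054424  ]
 [  0.           0.           1.        ]] [[ 0.83   0.274 -0.485 -0.306]
 [-0.557  0.438 -0.706 -1.026]
 [ 0.02   0.856  0.516  0.97 ]
 [ 0.     0.     0.     1.   ]]
{'time_s': 0.1, 'joints': array([ 1.25025924e+00,  9.17880597e-02,  1.23174812e+00, -1.30589880e-05,
        1.81975579e+00, -5.66999280e-02]), 'joint_velocities': array([-0.00029304, -0.00031898, -0.00189991,  0.00066922, -0.00213242,
       -0.00025244]), 'effort': array([ 1.41883182e-03, -4.47856736e+01, -4.07571888e+01,  6.98834122e-02,
        2.84203375e-02, -1.12951336e-04]), 'tcp_pos': array([0.15640013, 0.57900152, 0.22162703]), 'tool_rot': array([ 2.49357623e+00,  1.90934856e+00, -2.19604185e-03]), 'force': array([-0.05528712, -0.43858786,  0.43883463]), 'moment': array([ 0.02259425, -0.04411445,  0.00437507]), 'gripper_width': 0.0878114957739745}
```

View pics/top0.png

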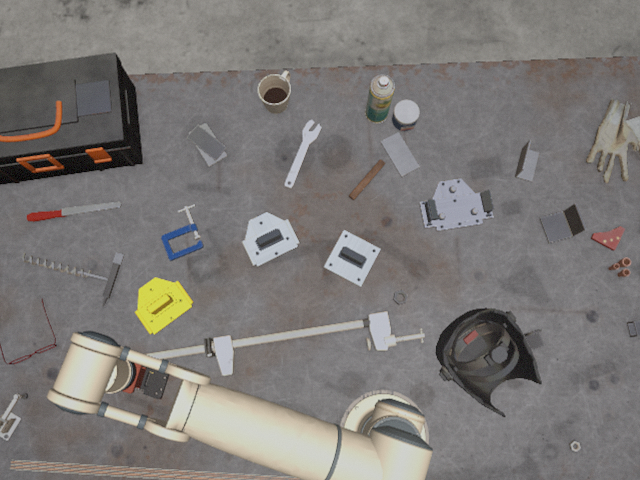

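View pics/scene0.png

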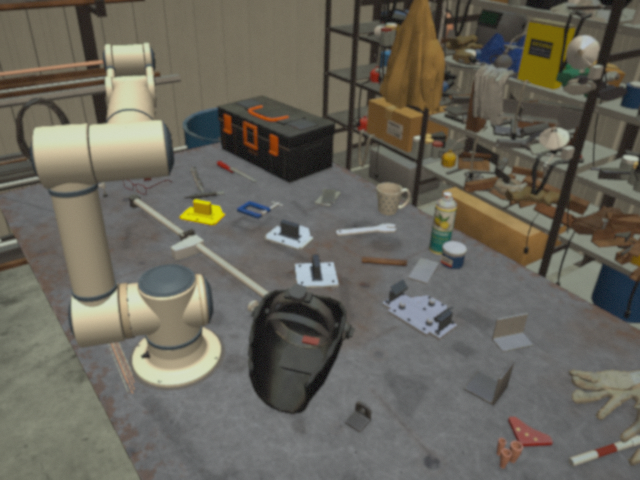

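The top view shows three plates with grip bars:
- Grey keystone at (270,239): tapered outline, not yellow, so it is the part to seat.
- Yellow keystone at (163,303): the look-alike to leave alone.
- Square plate at (352,257): to be left where it lies.

The receiver is at (457,205), with its taper pointing up in the image. I'll confirm with an enlarged crop.

```bash
python3 - <<'E'
from h import *
a=load('top0')['frame']
r=lambda x,w,h:cv2.resize(x,(w,h),interpolation=cv2.INTER_CUBIC)
cv2.imwrite('pics/c1.png',np.hstack([r(a[200:275,230:310],400,375),r(a[165:240,415:495],400,375)]))
E
```

```text
(no output)
```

View pics/c1.png

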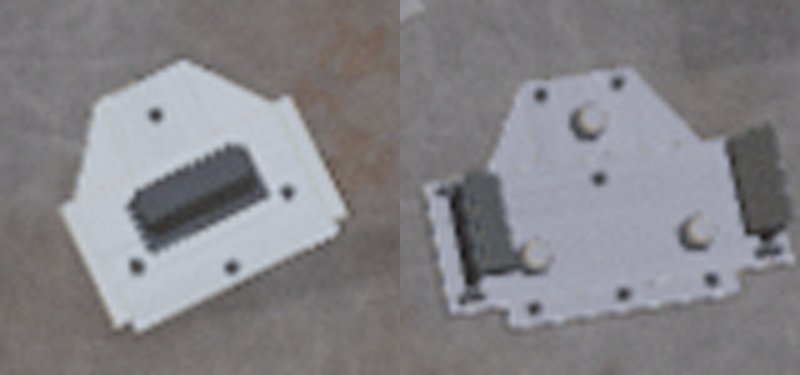

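```bash
python3 - <<'E'
from h import *
c=load('top0'); L=lambda u,v:(230+u/5,200+v/5); R=lambda u,v:(415+(u-400)/5,165+v/5)
for n,p,z in [('noseL',L(98,102),.022),('noseR',L(182,62),.022),('backL',L(130,330),.022),('backR',L(332,232),.022),('barUL',L(130,193),.072),('barUR',L(240,143),.072),('sq',(352,255),.06)]: print(n,ray(c,p,z).round(4))
b=np.array([ray(c,R(*p),.02)[:2] for p in[(590,122),(537,254),(699,232)]])
m=np.array([[54,0],[-18,46],[-18,-46]])/1e3
M,_=cv2.estimateAffinePartial2D(m.astype(np.float32),b.astype(np.float32)); print(b.round(4),M,np.degrees(np.arctan2(M[1,0],M[0,0])),np.hypot(M[1,0],M[0,0]))
E
```

```text
noseL [0.5694 0.357  0.022 ]
noseR [0.5924 0.3111 0.022 ]
backL [0.4421 0.3362 0.022 ]
backR [0.4968 0.2272 0.022 ]
barUL [0.5072 0.3331 0.072 ]
barUR [0.5347 0.2751 0.072 ]
sq [0.4662 0.0778 0.06  ]
[[ 0.6611 -0.2075]
 [ 0.585  -0.175 ]
 [ 0.5979 -0.265 ]] [[ 0.97328036 -0.15507928  0.60883783]
 [ 0.15507928  0.97328036 -0.21675587]] 9.053217550882103 0.9855578367306587
```

Emit:
{"method": "play_rows", "body": {
  "xyz": [
    [0.357, -0.278, 0],
    [0.357, -0.278, 0],
    [0.357, -0.278, 0],
    [0.357, -0.278, 0],
    [0.357, -0.278, 0],
    [0.357, -0.278, 0],
    [0.357, -0.278, 0],
    [0.357, -0.278, 0],
    [0.357, -0.278, 0],
    [0.357, -0.278, 0],
    [0.357, -0.278, 0],
    [0.357, -0.278, 0]
  ],
  "angular": [
    [0, 0, -0.135],
    [0, 0, -0.135],
    [0, 0, -0.135],
    [0, 0, -0.135],
    [0, 0, -0.135],
    [0, 0, -0.135],
    [0, 0, -0.135],
    [0, 0, -0.135],
    [0, 0, -0.135],
    [0, 0, -0.135],
    [0, 0, -0.135],
    [0, 0, -0.135]
  ],
  "jaw": [87.8, 87.8, 87.8, 87.8, 87.8, 87.8, 87.8, 87.8, 87.8, 87.8, 87.8, 87.8]
}}

```text
time_s: 1.6
tcp_pos: [0.5127, 0.3022, 0.2229]
tool_rot: [-3.058, -0.717, -0.001]
force: [-0.8, -0.4, -0.0]
gripper_width: 0.0875
```

```bash
python3 - <<'E'
from h import *
c=snap('wrist','w1'); s=read_state(); print(s['tcp_pos'],s['tool_rot'],s['time_s'],s['force']); print(c['pose'])
E
```

```text
[0.51284215 0.3019893  0.22289571] [-3.05865687e+00 -7.16371138e-01 -4.80589234e-04] 1.65 [-0.36856788 -0.13487788 -1.0076369 ]
[[ 0.89548722 -0.42904679 -0.11841236  0.48056724]
 [ 0.44508319  0.86433989  0.23413139  0.3666506 ]
 [ 0.00189521 -0.26236502  0.96496684  0.38561593]
 [ 0.          0.          0.          1.        ]]
```

View pics/w1.png

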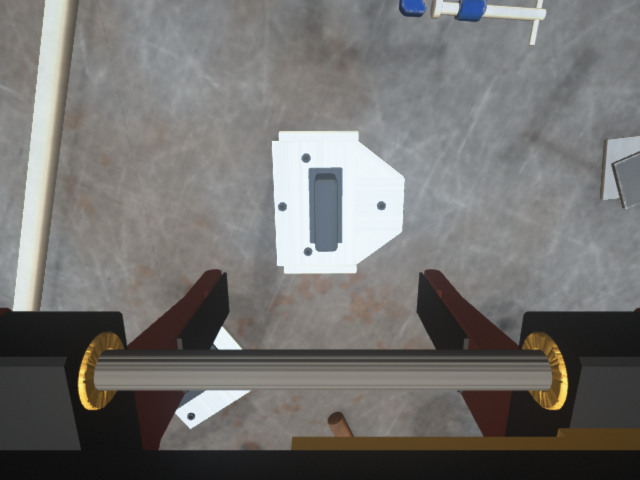

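The wrist view shows the plate nearly aligned with the jaws. Its nose edge runs (404,177)–(403,233), the bar top is centred near (326,213), and the rear screws are at (306,158) and (308,251).

```bash
python3 - <<'E'
from h import *
c=load('w1'); f=lambda u,v,z:ray(c,(u,v),z)[:2]
yaw=lambda a,b:np.degrees(np.arctan2(*(a-b)[::-1]))
n1,n2=f(404,177,.022),f(403,233,.022); nm=(n1+n2)/2
print('nose',nm,np.linalg.norm(n1-n2),yaw(n1,n2)-90)
s1,s2=f(306,158,.022),f(308,251,.022); print('screws yaw',yaw(s1,s2)-90,'back-front screw',yaw(f(381,205.5,.022),f(282,206.5,.022)))
print('bar',f(326.5,213,.072)); t=read_state()['tool_rot']; R=cv2.Rodrigues(t)[0]; print('tool yaw',np.degrees(np.arctan2(R[1,0],R[0,0])),R[:,2])
for y in(26,27):
  y=np.radians(y); print(nm-.076*np.array([np.cos(y),np.sin(y)]))
E
```

```text
nose [0.58288802 0.33970723] 0.05542986466069724 28.634190401119753
screws yaw 27.028759100419606 back-front screw 26.995511705313604
bar [0.51371082 0.30891505]
tool yaw 26.363407344210348 [ 2.60352799e-04  2.30116140e-04 -9.99999940e-01]
[0.51457967 0.30639102]
[0.51517152 0.30520395]
```

Emit:
{"method": "play_rows", "body": {
  "xyz": [
    [0.0015, 0.004, -0.05],
    [0.0015, 0.004, -0.1],
    [0.0015, 0.004, -0.15],
    [0.0015, 0.004, -0.175],
    [0.0015, 0.004, -0.191],
    [0.0015, 0.004, -0.191],
    [0.0015, 0.004, -0.191],
    [0.0015, 0.004, -0.191],
    [0.0015, 0.004, -0.191],
    [0.0015, 0.004, -0.191],
    [0.0015, 0.004, -0.191],
    [0.0015, 0.004, -0.191]
  ],
  "angular": [
    [0, 0, 0.0017],
    [0, 0, 0.0017],
    [0, 0, 0.0017],
    [0, 0, 0.0017],
    [0, 0, 0.0017],
    [0, 0, 0.0017],
    [0, 0, 0.0017],
    [0, 0, 0.0017],
    [0, 0, 0.0017],
    [0, 0, 0.0017],
    [0, 0, 0.0017],
    [0, 0, 0.0017]
  ],
  "jaw": [87.8, 87.8, 87.8, 87.8, 87.8, 10, 10, 10, 10, 10, 10, 10],
  "newtons": 45
}}

```text
time_s: 3.15
tcp_pos: [0.5149, 0.3052, 0.0316]
tool_rot: [3.055, 0.731, -0.0]
force: [-0.0, -0.2, -0.5]
gripper_width: 0.0212
```

Emit:
{"method": "play_rows", "body": {
  "xyz": [
    [0, 0, 0],
    [0, 0, 0],
    [0, 0, 0.02],
    [0, 0, 0.07],
    [0, 0, 0.13],
    [0.02, -0.12, 0.15],
    [0.02, -0.18, 0.15],
    [0.02, -0.25, 0.15],
    [0.02, -0.31, 0.15],
    [0.02, -0.34, 0.15],
    [0.02, -0.34, 0.15],
    [0.02, -0.34, 0.15]
  ],
  "angular": [
    [0, 0, 0],
    [0, 0, 0],
    [0, 0, 0],
    [0, 0, 0],
    [0, 0, 0],
    [0, 0, -0.05],
    [0, 0, -0.05],
    [0, 0, -0.05],
    [0, 0, -0.05],
    [0, 0, -0.05],
    [0, 0, -0.05],
    [0, 0, -0.05]
  ],
  "jaw": [10, 10, 10, 10, 10, 10, 10, 10, 10, 10, 10, 10]
}}

```text
time_s: 4.65
tcp_pos: [0.5346, -0.0371, 0.1818]
tool_rot: [3.132, 0.237, -0.001]
force: [0.5, -0.3, -6.6]
gripper_width: 0.0201
```

```bash
python3 - <<'E'
from h import *
c=snap('wrist','w2'); snap('top','t2'); s=read_state(); print(s['tcp_pos'],s['tool_rot'],s['time_s'],s['force'],s['gripper_width'])
for p in [(.609,-.217,.02),(.661,-.2075,.02),(.585,-.175,.02),(.598,-.265,.02)]: print(proj(c,p))
E
```

```text
[ 0.53477617 -0.03463721  0.18168193] [-3.13148174e+00 -2.42634312e-01  6.33243452e-04] 4.75 [-0.36675505  0.49718263 -6.71726898] 0.019686217740516748
[368.2764131  400.14174068]
[420.83375184 398.84191864]
[351.95373041 360.81263781]
[349.41585874 437.61490262]
```

View pics/w2.png

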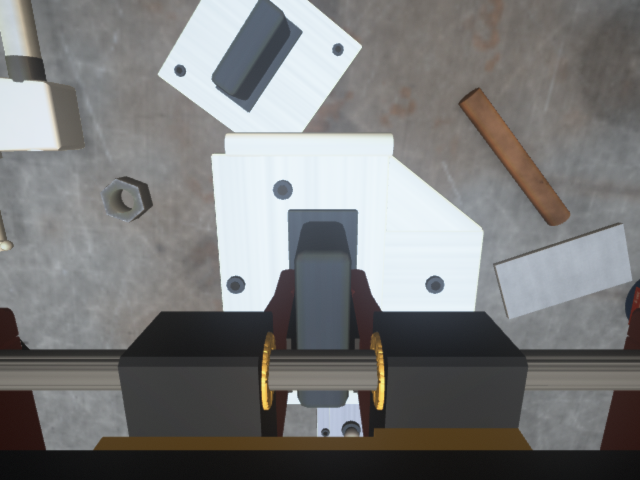

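The plate is held level, with its slab screws at (236,285), (435,285) and (282,189). The receiver is hidden behind the gripper, so I'll pass over it and look back.

Emit:
{"method": "play_rows", "body": {
  "xyz": [
    [0.01, -0.06, 0.02],
    [0.02, -0.12, 0.03],
    [0.035, -0.18, 0.03],
    [0.05, -0.24, 0.03],
    [0.065, -0.3, 0.03],
    [0.07, -0.36, 0.03],
    [0.07, -0.37, 0.03],
    [0.07, -0.37, 0.03],
    [0.07, -0.37, 0.03]
  ],
  "angular": [
    [0, 0, 0],
    [0, 0, 0],
    [0, 0, 0],
    [0, 0, 0],
    [0, 0, 0],
    [0, 0, 0],
    [0, 0, 0],
    [0, 0, 0],
    [0, 0, 0]
  ],
  "jaw": [10, 10, 10, 10, 10, 10, 10, 10, 10]
}}

```text
time_s: 5.88
tcp_pos: [0.6058, -0.4026, 0.2123]
tool_rot: [-3.132, -0.247, -0.001]
force: [-0.1, -0.5, -6.1]
gripper_width: 0.0196
```

```bash
python3 - <<'E'
from h import *
c=snap('wrist','w3'); s=read_state(); print(s['tcp_pos'],s['tool_rot'],s['time_s'],s['force'],s['gripper_width'])
cv2.imwrite('pics/w3b.png',cv2.resize(c['frame'][0:310,100:580],None,fx=1.6,fy=1.6,interpolation=cv2.INTER_CUBIC))
R=cv2.Rodrigues(s['tool_rot'])[0]; print(np.degrees(np.arctan2(R[1,0],R[0,0])),R[:,2])
E
```

```text
[ 0.60573161 -0.40262208  0.21261622] [3.13165554e+00 2.47584808e-01 1.45145347e-03] 5.925 [ 0.26929524  0.50460218 -6.0614276 ] 0.01981698641313697
9.040668620133918 [ 9.34214160e-04 -9.18095099e-05 -9.99999559e-01]
```

View pics/w3b.png

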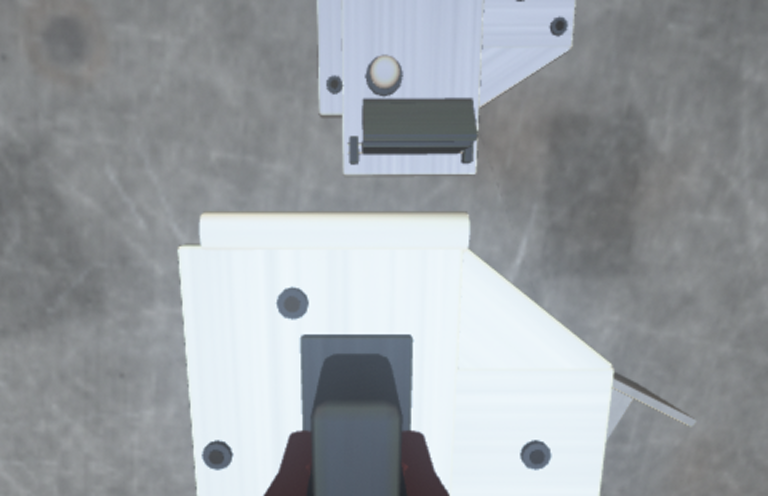

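The close crop shows the receiver's -y ball at crop (384,75) and its base edge from (344,175) to (477,175). The held plate's screws are at (217,455), (536,455) and (292,303).

```bash
python3 - <<'E'
from h import *
c=load('w3'); f=lambda u,v,z:ray(c,(100+u/1.6,v/1.6),z)[:2]
th=np.radians(9.04); Rm=np.array([[np.cos(th),-np.sin(th)],[np.sin(th),np.cos(th)]]); tcp=np.array([.6057,-.4026]); zs=.2126+.019-.028
for p in[(217,455),(536,455),(292,303)]: print('hand screw rel',(Rm.T@(f(*p,zs)-tcp)).round(4))
for p in[(200,213),(468,213)]: print('rail outer rel',(Rm.T@(f(*p,zs-.004)-tcp)).round(4))
for p in[(612,372)]: print('nose corner',(Rm.T@(f(*p,zs)-tcp)).round(4))
print('back',(Rm.T@(f(180,247,zs)-tcp)).round(4))
b=f(384,75,.022); print('ball',b,'home',b-Rm@np.array([-.018,-.046]))
a,d=f(344,175,.012),f(477,175,.012); print('edge',a,d,np.degrees(np.arctan2(*(d-a)[::-1])),'y rel home',(Rm.T@((a+d)/2-np.array([.609,-.217]))))
h=[ (334,84),(559,26)]; print([(Rm.T@(f(*q,.012)-np.array([.609,-.217]))).round(4) for q in h])
# top image undisturbed check: does the arm hide receiver in t2? compare w/ first
E
```

```text
hand screw rel [-0.042   0.0004]
hand screw rel [0.0549 0.0003]
hand screw rel [-0.018   0.0467]
rail outer rel [-0.0434  0.0713]
rail outer rel [0.0315 0.0714]
nose corner [0.0752 0.0265]
back [-0.0485  0.0622]
ball [ 0.59863063 -0.26028709] home [ 0.60917935 -0.21203023]
edge [ 0.58509503 -0.31312879] [ 0.65989811 -0.30116506] 9.086718592150358 y rel home [-0.00083531 -0.09114784]
[array([-0.044 , -0.0437]), array([ 0.0771, -0.015 ])]
```

```bash
python3 - <<'E'
from h import *
c=load('w3'); c=dict(c)
for d in [(0,0,.1),(0,.03,.1),(0,.06,.1),(0,.05,.15),(0,.0,.15)]:
    k=dict(c);P=np.array(c['pose']).copy();P[:3,3]+=d;k['pose']=P
    print(d,[proj(k,p).round() for p in [(.599,-.260,.022),(.584,-.169,.022),(.663,-.204,.022)]])
E
```

```text
(0, 0, 0.1) [array([336.,  66.]), array([337., -30.]), array([404.,  21.])]
(0, 0.03, 0.1) [array([332.,  95.]), array([332.,   2.]), array([398.,  51.])]
(0, 0.06, 0.1) [array([327., 122.]), array([327.,  33.]), array([392.,  80.])]
(0, 0.05, 0.15) [array([328., 115.]), array([328.,  35.]), array([387.,  77.])]
(0, 0.0, 0.15) [array([335.,  73.]), array([335., -12.]), array([395.,  32.])]
```

Emit:
{"method": "play_rows", "body": {
  "xyz": [
    [0, 0.02, 0.05],
    [0, 0.05, 0.1],
    [0, 0.05, 0.1],
    [0, 0.05, 0.1]
  ],
  "angular": [
    [0, 0, 0],
    [0, 0, 0],
    [0, 0, 0],
    [0, 0, 0]
  ],
  "jaw": [10, 10, 10, 10]
}}

```text
time_s: 6.42
tcp_pos: [0.6052, -0.3537, 0.3119]
tool_rot: [3.131, 0.246, 0.001]
force: [0.9, -0.8, -6.5]
gripper_width: 0.0199
```

```bash
python3 - <<'E'
from h import *
c=snap('wrist','w4'); s=read_state(); print(s['tcp_pos'],s['tool_rot'],s['time_s'],s['force'],s['gripper_width'])
cv2.imwrite('pics/w4b.png',cv2.resize(c['frame'][0:150,260:460],None,fx=4,fy=4,interpolation=cv2.INTER_CUBIC))
E
```

```text
[ 0.60489575 -0.35421913  0.30994777] [-3.13087517e+00 -2.44612719e-01  3.02457555e-03] 6.475 [-0.28588906 -0.85449513 -8.27157708] 0.019146146328908174
```

View pics/w4b.png

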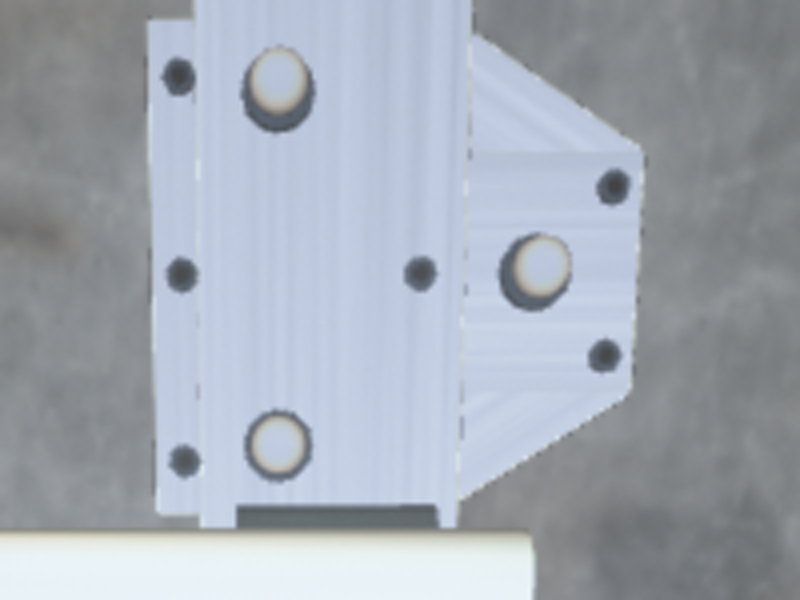

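The receiver is now clear. The ball tops are at crop (279,79), (279,444) and (542,265), and the base screws are at (181,274) and (420,273).

```bash
python3 - <<'E'
from h import *
c=load('w4'); f=lambda u,v,z:ray(c,(260+u/4,v/4),z)[:2]
m=np.array([[54,0],[-18,46],[-18,-46]],np.float32)/1e3
for z in(.018,.022,.026):
    b=np.array([f(*p,z) for p in[(542,265),(279,79),(279,444)]],np.float32)
    M,_=cv2.estimateAffinePartial2D(m,b); print(z,M[:,2],np.degrees(np.arctan2(M[1,0],M[0,0])),np.hypot(M[1,0],M[0,0]))
a,d=f(181,274,.012),f(420,273,.012); print('base screws',a,d,np.degrees(np.arctan2(*(d-a)[::-1])))
q=[f(178,76,.012),f(184,461,.012),f(613,187,.012),f(604,355,.012)]; print(q,(q[0]+q[1])/2,(q[2]+q[3])/2)
print(read_state()['tcp_pos'])
E
```

```text
0.018 [ 0.60968617 -0.20957092] 9.359055800773213 1.0197443567354605
0.022 [ 0.60954636 -0.21020993] 9.359056992349071 1.0108098460096349
0.026 [ 0.60940657 -0.21084895] 9.359053085880978 1.001875878415568
base screws [ 0.56455519 -0.21785032] [ 0.63121153 -0.20697816] 9.26379910255678
[array([ 0.5564596 , -0.16830036]), array([ 0.57273636, -0.26762301]), array([ 0.68023088, -0.17670131]), array([ 0.68731172, -0.22006739])] [ 0.56459798 -0.21796168] [ 0.6837713  -0.19838435]
[ 0.60489575 -0.35421913  0.30994777]
```

Emit:
{"method": "play_rows", "body": {
  "xyz": [
    [0.002, 0.06, 0],
    [0.004, 0.12, 0],
    [0.004, 0.1415, -0.04],
    [0.004, 0.1415, -0.1],
    [0.004, 0.1415, -0.16],
    [0.004, 0.1415, -0.2],
    [0.004, 0.1415, -0.205],
    [0.004, 0.1415, -0.205],
    [0.004, 0.1415, -0.205],
    [0.004, 0.1415, -0.205]
  ],
  "angular": [
    [0, 0, 0.0008],
    [0, 0, 0.0008],
    [0, 0, 0.0008],
    [0, 0, 0.0008],
    [0, 0, 0.0008],
    [0, 0, 0.0008],
    [0, 0, 0.0008],
    [0, 0, 0.0008],
    [0, 0, 0.0008],
    [0, 0, 0.0008]
  ],
  "jaw": [10, 10, 10, 10, 10, 10, 10, 10, 10, 10]
}}

```text
time_s: 7.72
tcp_pos: [0.6099, -0.2137, 0.1091]
tool_rot: [3.13, 0.251, 0.005]
force: [-0.1, -0.0, -6.7]
gripper_width: 0.02
```

```bash
python3 - <<'E'
from h import *
c=snap('wrist','w5'); d=snap('scene','s5'); s=read_state(); print(s['tcp_pos'],s['tool_rot'],s['time_s'],s['force'],s['moment'])
a=cv2.resize(c['frame'][60:320,140:540],(800,520))[:, :]; cv2.imwrite('pics/w5b.png',a)
E
```

```text
[ 0.60950683 -0.2134596   0.10811408] [3.13049347e+00 2.51519347e-01 3.04732124e-03] 7.825 [-0.4764393   0.21088687 -6.29757899] [-0.01965433  0.09979848 -0.00145915]
```

View pics/w5b.png

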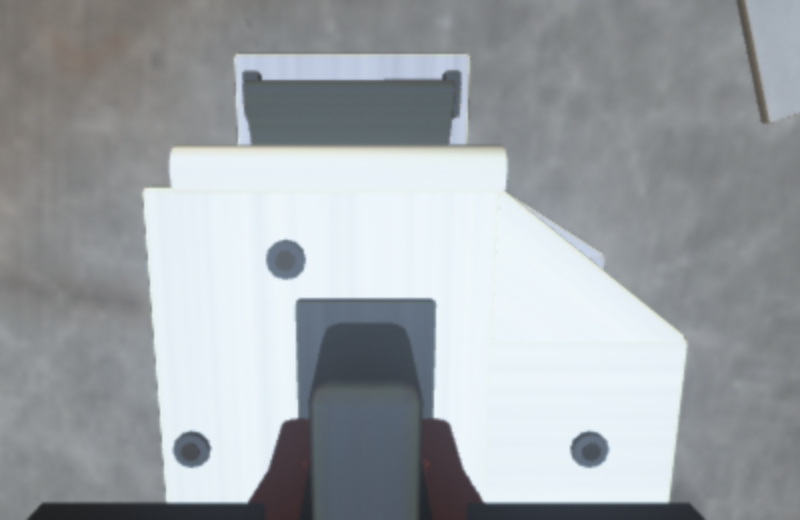

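Emit:
{"method": "play_rows", "body": {
  "xyz": [
    [0, 0.0013, -0.01],
    [0, 0.0013, -0.02],
    [0, 0.0013, -0.026],
    [0, 0.0013, -0.03],
    [0, 0.0013, -0.033],
    [0, 0.0013, -0.036],
    [0, 0.0013, -0.038],
    [0, 0.0013, -0.038]
  ],
  "angular": [
    [0, 0, 0],
    [0, 0, 0],
    [0, 0, 0],
    [0, 0, 0],
    [0, 0, 0],
    [0, 0, 0],
    [0, 0, 0],
    [0, 0, 0]
  ],
  "jaw": [10, 10, 10, 10, 10, 10, 10, 10]
}}

```text
time_s: 8.82
tcp_pos: [0.6103, -0.2128, 0.074]
tool_rot: [3.128, 0.251, 0.008]
force: [-5.0, 1.3, 13.6]
gripper_width: 0.0201
```

```bash
python3 - <<'E'
from h import *
s=read_state(); print(s['tcp_pos'],s['tool_rot'],s['time_s'],s['force'],s['moment'])
E
```

```text
[ 0.61031566 -0.2128041   0.07399741] [3.12784072 0.25123301 0.00826379] 8.825 [-4.98825071  1.25084462 13.64014123] [-0.26885303  1.15272655 -0.03559584]
```

Emit:
{"method": "play_rows", "body": {
  "xyz": [
    [0, 0, -0.002],
    [0, 0, -0.004],
    [0, 0, -0.004]
  ],
  "angular": [
    [0, 0, 0],
    [0, 0, 0],
    [0, 0, 0]
  ],
  "jaw": [10, 10, 10]
}}

```text
time_s: 9.2
tcp_pos: [0.6119, -0.2141, 0.0726]
tool_rot: [3.125, 0.251, 0.016]
force: [-2.6, -2.1, 19.0]
gripper_width: 0.0199
```

```bash
python3 - <<'E'
from h import *
s=read_state(); print(s['tcp_pos'],s['tool_rot'],s['time_s'],s['force'],s['moment'])
E
```

```text
[ 0.61191522 -0.2141207   0.07260413] [3.12453844 0.25071186 0.01596163] 9.2 [-2.6377662  -2.08289942 19.02998668] [-0.26270211  1.0470859   0.19654151]
```

```bash
python3 - <<'E'
from h import *
s=read_state(); R=cv2.Rodrigues(s['tool_rot'])[0]; print(R[:,2], s['joints'])
c=snap('scene','s6'); w=snap('wrist','w6')
u,v=proj(c,(.61,-.213,.06)).astype(int); print(u,v)
a=cv2.resize(c['frame'][v-45:v+45,u-60:u+60],(560,420),interpolation=cv2.INTER_CUBIC)
b=cv2.resize(w['frame'][60:320,140:540],(560,364)); 
cv2.imwrite('pics/s6b.png',cv2.resize(c['frame'][v-50:v+50,u-66:u+66],(792,600),interpolation=cv2.INTER_CUBIC)); 
E
```

```text
[ 0.01070877 -0.00613419 -0.99992384] [-0.38819534  0.22978535  1.34313276 -0.00162447  1.55644037 -0.54831816]
421 298
```

View pics/s6b.png

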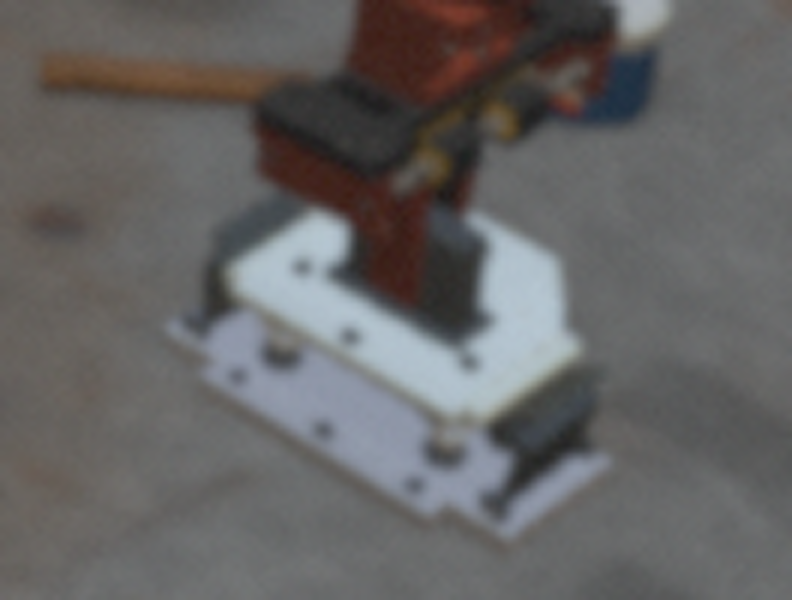

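Emit:
{"method": "play_rows", "body": {
  "xyz": [
    [-0.001, 0, -0.002],
    [-0.0015, 0.001, -0.004],
    [-0.0015, 0.001, -0.005],
    [-0.0015, 0.001, -0.005]
  ],
  "angular": [
    [0.001, 0.0018, 0],
    [0.001, 0.0018, 0],
    [0.001, 0.0018, 0],
    [0.001, 0.0018, 0]
  ],
  "jaw": [10, 10, 10, 10],
  "newtons": 55
}}

```text
time_s: 9.8
tcp_pos: [0.6066, -0.2106, 0.0575]
tool_rot: [-3.123, -0.251, 0.021]
force: [0.0, -1.2, -10.0]
gripper_width: 0.0197
```

```bash
python3 - <<'E'
from h import *
s=read_state(); R=cv2.Rodrigues(s['tool_rot'])[0]; print(R[:,2],s['tcp_pos'],s['time_s'],s['force'],s['moment'])
E
```

```text
[-0.01422927  0.00725787 -0.99987242] [ 0.60655946 -0.21064445  0.05750566] 9.8 [ 0.04457118 -1.20406821 -9.95823857] [-0.29316663 -0.25087633 -0.02392428]
```

Emit:
{"method": "play_rows", "body": {
  "xyz": [
    [0.0015, 0, -0.001],
    [0.0025, 0, -0.003],
    [0.0025, 0, -0.006],
    [0.0025, 0, -0.007],
    [0.0025, 0, -0.007]
  ],
  "angular": [
    [-0.0012, -0.0022, 0],
    [-0.0012, -0.0022, 0],
    [-0.0012, -0.0022, 0],
    [-0.0012, -0.0022, 0],
    [-0.0012, -0.0022, 0]
  ],
  "jaw": [10, 10, 10, 10, 10]
}}

```text
time_s: 10.42
tcp_pos: [0.6095, -0.2108, 0.0518]
tool_rot: [3.131, 0.252, 0.001]
force: [-1.4, -0.8, -12.7]
gripper_width: 0.02
```

```bash
python3 - <<'E'
from h import *
s=read_state(); R=cv2.Rodrigues(s['tool_rot'])[0]; print(R[:,2],s['tcp_pos'],s['time_s'],s['force'],s['moment'])
E
```

```text
[ 9.60553177e-04 -7.38550070e-04 -9.99999266e-01] [ 0.60946457 -0.21077866  0.05184978] 10.425 [ -1.38634625  -0.78383891 -12.73957616] [-0.19145665  0.42655504  0.07017325]
```

Emit:
{"method": "play_rows", "body": {
  "xyz": [
    [0, 0, -0.002],
    [0, 0, -0.004],
    [0, 0, -0.004],
    [0, 0, -0.004]
  ],
  "angular": [
    [0, 0, 0],
    [0, 0, 0],
    [0, 0, 0],
    [0, 0, 0]
  ],
  "jaw": [10, 10, 10, 10]
}}

```text
time_s: 10.92
tcp_pos: [0.6096, -0.2114, 0.0511]
tool_rot: [3.129, 0.251, 0.004]
force: [-7.4, 0.5, 0.0]
gripper_width: 0.0198
```

```bash
python3 - <<'E'
from h import *
s=read_state(); R=cv2.Rodrigues(s['tool_rot'])[0]; print(R[:,2],s['tcp_pos'],s['time_s'],s['force'],s['moment'])
E
```

```text
[ 0.00256307 -0.00244944 -0.99999372] [ 0.60957853 -0.2114352   0.0511284 ] 10.925 [-7.38753327  0.5305366   0.03035994] [-0.05089841  1.96779223  0.14501691]
```

Emit:
{"method": "play_rows", "body": {
  "xyz": [
    [0, 0, 0.004],
    [0, 0, 0.004],
    [0, 0, 0.004],
    [0, 0, 0.004],
    [0, 0, 0.004],
    [0, 0, 0.004],
    [0, 0, 0.03],
    [0, 0, 0.08],
    [0, 0, 0.13],
    [0, 0, 0.18],
    [0, 0, 0.18]
  ],
  "angular": [
    [0, 0, 0],
    [0, 0, 0],
    [0, 0, 0],
    [0, 0, 0],
    [0, 0, 0],
    [0, 0, 0],
    [0, 0, 0],
    [0, 0, 0],
    [0, 0, 0],
    [0, 0, 0],
    [0, 0, 0]
  ],
  "jaw": [70, 70, 70, 70, 70, 70, 70, 70, 70, 70, 70]
}}

```text
time_s: 12.3
tcp_pos: [0.6114, -0.2115, 0.235]
tool_rot: [3.126, 0.251, 0.018]
force: [0.3, 0.0, -0.0]
gripper_width: 0.0699
```

```bash
python3 - <<'E'
from h import *
s=read_state(); print(s['tcp_pos'],s['time_s'],s['force'],s['gripper_width'])
c=snap('scene','s7'); w=snap('wrist','w7')
u,v=421,298
a=cv2.resize(c['frame'][v-40:v+50,u-60:u+60],(400,300),interpolation=cv2.INTER_CUBIC)
b=cv2.resize(w['frame'],(400,300)); cv2.imwrite('pics/f7.png',np.hstack([a,b]))
E
```

```text
[ 0.61144733 -0.21152866  0.2350477 ] 12.3 [ 0.25454937  0.00878909 -0.00753347] 0.0699022774851828
```

View pics/f7.png

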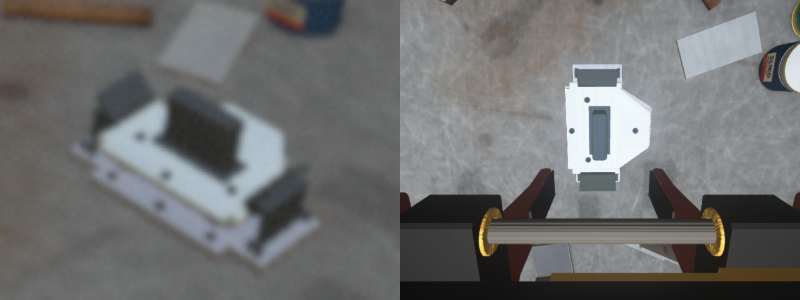

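Both catches appear to be over the rails, so I'll check the seating in an enlarged crop.

```bash
python3 - <<'E'
from h import *
c=load('w7'); w=c['frame'][95:315,255:415]; a=cv2.resize(w,(436,600),interpolation=cv2.INTER_CUBIC)
s=load('s7')['frame'][265:345,375:475]; b=cv2.resize(s,(360,288),interpolation=cv2.INTER_CUBIC)
o=np.zeros((600,796,3),np.uint8); o[:,:436]=a; o[:288,436:]=b; cv2.imwrite('pics/f8.png',o)
for p in[(-.042,0),(.055,0),(-.018,.0467),(-.018,-.0467),(.076,.027),(.076,-.027)]:
    t=np.radians(9.3); x=.6095+p[0]*np.cos(t)-p[1]*np.sin(t); y=-.2115+p[0]*np.sin(t)+p[1]*np.cos(t)
    q=proj(c,(x,y,.041)); print(p,((q-[255,95])*[436/160,600/220]).round())
E
```

```text
(-0.042, 0) [ 55. 312.]
(0.055, 0) [333. 311.]
(-0.018, 0.0467) [121. 176.]
(-0.018, -0.0467) [126. 439.]
(0.076, 0.027) [398. 234.]
(0.076, -0.027) [389. 386.]
```

View pics/f8.png

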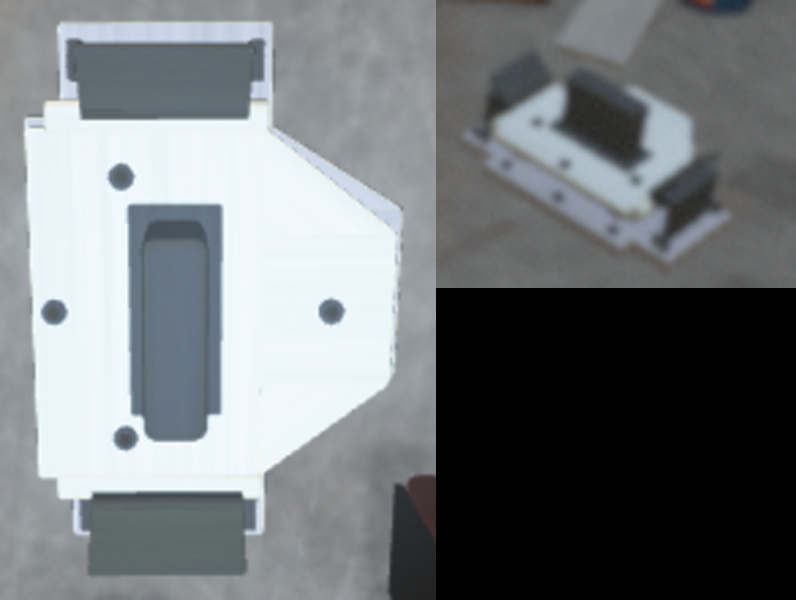

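The screws at (54,312), (331,311), (121,176) and (125,438) match the predicted fully-home positions to about 2 crop px (under 1 mm). Both catches sit over the rails. I'm handing in.

```bash
python3 -c "
from cell import *
print(sign_off())"
```

```text
the job is handed in; nothing more can be done
None
```

The grey keystone plate is seated on the three-ball receiver, tapered end over tapered end, and released. The gripper is clear of it by about 180 mm. I gripped its bar, pressed it past both catches, followed it home, and handed in at about 12.4 s of the 32 s allowed. I never touched the square plate or the yellow look-alike.

- **Seating:** the four slab screws in the last wrist picture match their predicted fully-home, level positions to within about 1 mm. Both catches are over the rails. The tool stopped at z = 0.051 m, against 0.050 m expected, with tilt under 0.3°.
- **Force:** the highest wrist force I read was 19 N, while pressing on the catches. Between-reading peaks were not recorded. With the plate released the wrist read about zero.
- **Disagreements:** the overhead camera put the receiver about 5 mm off in y from the wrist camera. I used the closer wrist view, and the fit confirmed it. The plate tilted about 0.8° while passing the catches, which I corrected before the final push. Just before release there was a sideways load of about 7 N, which went away when I let go.

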